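Read the code label on the wooden slide box

TASK

Pick up the hand-held code reader by its grip and read the label on the lid of the wooden slide box, and only that one: hold the reader level with its window right over the label, about 6 cm above it, its length in line with the length of the box, and keep it still there for two seconds. Then lay the reader back on its rubber mat as you found it. Leave the slide box and the card slide tray where they are.

Things in the scene. Friction and masses are not known exactly. Their poses are not given: they have to be found in the camera images.
- reader_grip (a point): Centre of the reader's grip, a level grey bar (mm) 125 long, 32 wide, 24 high (20 of air below), which is near the balance point: grip across y. x: toward the head (44 long, 62 wide, top 16 above this point), which begins 32 ahead and looks down; its window's centre is 55 ahead and 32 below this point. Black heel at the other end. Underside 32 below. 0.18 kg, loose. To read, x lies along the label's y, either way.
- mat: The reader's parking mat: flat black rubber, 176 x 84 mm, 3 mm thick, fixed on the worktop. Origin at the centre of its underside, x along its length, z up. The reader starts on it with the grip's centre over the mat's centre and the head toward +x, within a few mm and degrees. Ahead and to the left of it stands a desk monitor: keep in front of its screen.
- box_label (a point): Centre of the upper face of the white code label (52 x 48 mm, black bars) in the middle of the lid of the closed wooden slide box. The box is brown, 170 mm long, 68 wide, 34 high, loose on the worktop; the label lies 34 mm above the worktop. y: along the box's length (the bars run this way), x across it, z up.
- folder_label (a point): Centre of an identical label on the card slide tray, the wrong one: a flat card 120 mm long, 66 wide, 5 high, loose on the worktop. y along its length, z up. It lies beside the slide box, and either of the two may be the nearer to the robot. An unlabelled tip box stands beyond them.
Things that resemble listed ones, but are neither listed nor needed, are in the scene too. Leave any blue look-alike of the part that bears reader_grip alone.

How it is judged (in metres and radians):
On the way:
1. the reader is held level, still and in line over the slide box's label, 30 to 100 mm above it (x of box_label in the frame of reader_grip between 0.04 and 0.07 m and y of box_label in the frame of reader_grip between -0.015 and 0.015 m and z of box_label in the frame of reader_grip between -0.132 and -0.062 m and linear speed of reader below 0.03 m/s and angular speed of reader below 0.3 rad/s and angle between reader_grip's own z axis and vertical below 0.2 rad and angle between the x axis of reader_grip and the y axis of box_label, either way round below 0.35 rad), for 1 s.
At the end, for the whole second after the job is handed in: After 1 s held still over the slide box's label (within 15 mm, 30 to 100 mm above, in line within 20 and level within 11 degrees), the reader lies at rest, upright on its mat, grip centre within 20 mm of the mat's centre each way, in line with it within 20 degrees (x of reader_grip in the frame of mat between -0.02 and 0.02 m and y of reader_grip in the frame of mat between -0.02 and 0.02 m and z of reader_grip in the frame of mat between 0.03 and 0.041 m and angle between reader_grip's own z axis and vertical below 0.15 rad and angle between the x axis of reader_grip and the x axis of mat, either way round below 0.35 rad and linear speed of reader below 0.02 m/s); the robot touches nothing.
It fails at once if the slide box was pushed more than 20 mm (distance of box_label from where it was at the start of the episode above 0.02 m).
It fails at once if the card slide tray was pushed more than 20 mm (distance of folder_label from where it was at the start of the episode above 0.02 m).
It fails at once if the reader was held still over the label of the card slide tray (x of folder_label in the frame of reader_grip between 0.035 and 0.075 m and y of folder_label in the frame of reader_grip between -0.02 and 0.02 m and z of folder_label in the frame of reader_grip between -0.132 and -0.062 m and linear speed of reader below 0.01 m/s).
It also fails if it takes over 54 s, if anything falls off the work surface, if the arm or the gripper's body presses on something with over 40 N, if the wrist force passes 120 N, or if a joint passes its speed limit or range.

ROBOT

A 6-joint arm with a two-finger parallel gripper is mounted at the origin on a cart in front of the work surface, level with it; the furniture and walls round the work are solid. World frame = base frame: x ahead of the robot, y to its left, z up, the work surface at z = 0. Lengths are in m, angles in degrees, forces in N, time in s.
With the tool pointing down it reaches from about 0.4 to 0.825 m from the base axis. Payload 7 kg.
Tool frame: the origin (TCP) lies on the front face of the gripper's body, between the roots of the fingers; the fingertips stand 66 mm ahead of it and the grasp point (between the pads) lies 47 mm ahead of it; z points along the fingers, y is the line along which they close (so a half turn about z gives the same grasp; the last joint's range is limited). The gripper opens to 88 mm and grips with 3 to 60 N. Pads are 19 mm wide; open, the fingers measure 130 mm over their backs; the gripper's body (78 mm by 193 mm) begins 47 mm behind the grasp point.
Start: joints at [90.991, 20.546, 0.682, 0, -70.136, -16.507], TCP at [0.181, 0.65, 0.292] pointing down, gripper open.
Joint ranges: [-176.03, 176.03], [-82.01, 121.73], [-58.28, 71.71], [-173.87, 95.51], [-174.79, -0.11], [-173.66, 173.66]. Speed limits (degrees/s): [136.94, 136.94, 172.46, 180, 180, 180].

INTERFACE

Orientations are given as [roll, pitch, yaw] about the fixed x, y, z axes, in that order (R = Rz(yaw) Ry(pitch) Rx(roll)).
In Python, from plant import ctrl gives the robot as it stands.
- The arm moves only by the tool send_rows, never from a script. Its argument "deltas" is a list of rows, each a list of 2 entries, a list of its own where there are three numbers: the shift along the tool's x, y, z each as a share of 800 mm, from -1 to 1, then the turn about the tool's z as a share of 90 degrees, from -1 to 1. A call has exactly 5 rows; each row is the pose to reach, as a shift and turn from the pose commanded when the call began, along the tool's axes at that moment; what a row does not reach only later rows make up. A row lasts 1/12 s, in which the tool goes at most 41.7 mm and 7.16 degrees, less where a joint would pass 70% of its speed; a pose out of reach is approached as far as the arm can. A call with a number of a shift or a turn outside -1 to 1 is refused whole. A call with a gripper value outside its range is refused whole. "gripper" is the opening, from 0 (shut) to 1 (fully open), set as the call begins (left out, the last holds). The fingers move at their own pace and stop on an object; the grip force is fixed at half the most. Time passes only in rows, so rows that repeat a pose let the fingers close, or fill a call up. It gives the time, the measured TCP pose, the force, the opening and the grip force at its end, in the units of the state.
- ctrl.get_obs(): the state, without advancing time (a new reading comes with each control period).
- ctrl.snapshot(name): name is "side" or "top"; returns a dict with "color" (420x560x3 uint8, red, green, blue), "vertical_fov" (degrees; the focal length in pixels is half the picture's height over the tangent of half this angle, whatever the lens; pixels are square), "cx", "cy" (the principal point, pixels), "rvec" (rotation vector, rad) and "tvec" (3), from world to camera coordinates, as OpenCV has them. Camera axes: x right, y down, z forward; pixel columns grow to the right and rows downward; lengths in m; the calibration is good to about 2 mm. A picture is of the moment at which its call begins. There is no depth.
- ctrl.close_job(): hands the job in; it is judged then, once.
Trained networks look in a picture, given as the dict that the camera call returned (one of the last four; its "shot" number tells which), for a name from the list of things; names that differ only in an ending like _2 or _b are one class to them, and where a whole thing is asked for, a point or a joint stands for the part that bears it (a point fixed in the world has none). Each returns a list of dicts, best first, with "conf" (0 to 1); they miss things now and then, are a little off and sometimes report something else, mostly with a low value. They report only what shows in the picture. A call takes as long as a camera call. They do not tell look-alikes from the thing itself.
- ctrl.boxes_of(picture, thing): "xy" ([column, row] as shares, 0 to 1, of the picture: columns of its width, rows of its height, amid what is visible of it).
- ctrl.cut_out(picture, thing): "pixels" (420x560 bool, what is visible of it) and "xy" ([column, row] as shares, 0 to 1, of the picture: columns of its width, rows of its height, amid what is visible of it).
The state is a dict: "clock": time; "joint_pos": joint angles; "qvel": joint speeds; "tau": joint torques, N m; "tool_pos": TCP position; "orientation": TCP orientation; "force": force on the tool from outside, world axes, zero at the start; "moment": the same for the moment, N m; "opening": finger opening in m; "gripper_force": force on a finger pad.
Only numpy, scipy, OpenCV 4.12 (cv2) and the standard library are available. Lean on these libraries where they do the work, as an engineer would, in place of code of your own. Each camera call takes 0.05 s, during which the arm holds its last target. There are 200 camera calls.

## Working session

There is one attempt and no reset: what is moved stays moved. The work goes in short steps, Python scripts to look and compute and a tool call to move; the robot and the scene stay as the last step left them, time stands still between calls to the robot, and variables do not carry over. Pictures are saved under pics/ and viewed, at most 10 in all, crops included, and the job is handed in when it is done.

Besides the shell and the picture viewer there is one more tool, called after ">>>" in YAML: its name, and indented under it one key for each argument. send_rows: Moves the arm, as the interface text tells. Shift numbers are shares of 800 mm and turn numbers shares of 90 degrees, none past 1 either way. Its arguments: {"type":"object","properties":{"deltas":{"type":"array","items":{"type":"array"}},"gripper":{"type":"number"}},"required":["deltas"]}

```bash
mkdir -p pics; cat > h.py <<'E'
import numpy as np,cv2,pickle
from plant import ctrl
def snap(n,name):
    p=ctrl.snapshot(n); cv2.imwrite(f'pics/{name}.png',p['color'][:,:,::-1]); pickle.dump(p,open(f'pics/{name}.pkl','wb')); return p
def cam(p):
    f=210/np.tan(np.radians(p['vertical_fov'])/2)
    K=np.array([[f,0,p['cx']],[0,f,p['cy']],[0,0,1]]); R=cv2.Rodrigues(np.array(p['rvec'],float))[0]; t=np.array(p['tvec'],float).ravel()
    return K,R,t
def ray(p,u,v,z):
    K,R,t=cam(p); d=R.T@np.linalg.inv(K)@[u,v,1]; c=-R.T@t
    return c+d*(z-c[2])/d[2]
E
python3 - <<'E'
from h import *
o=ctrl.get_obs();print(o['tool_pos'],o['orientation'],o['clock'])
for n in('side','top'):
    p=snap(n,n+'0');print(n,{k:p[k] for k in p if k not in('color',)})
    for t,z in(('reader_grip',.035),('mat',.003),('box_label',.034),('folder_label',.005)):
        for d in ctrl.cut_out(p,t):
            u,v=d['xy'][0]*560,d['xy'][1]*420
            m=d['pixels'].astype('uint8');q=np.argwhere(m)[:,::-1]
            r=cv2.minAreaRect(q.astype(np.float32)); 
            print(t,round(d['conf'],2),round(u),round(v),ray(p,u,v,z).round(3),len(q),r)
E
cd pics; python3 -c "
import cv2,numpy as np
a=[cv2.imread(f) for f in('top0.png','side0.png')]
for n,i in zip('ts',a): cv2.imwrite(n+'.png',cv2.resize(i,(800,600)))"
```

```text
[0.18050449 0.65002487 0.29121766] [ 1.79904187e+02 -9.12679820e-03 -1.55245306e+01] 0.0
side {'vertical_fov': 48.03884458944681, 'cx': 281.16591140694436, 'cy': 212.4340352685651, 'rvec': array([ 1.83650328, -1.68404685,  0.69377976]), 'tvec': array([-0.10153864,  0.44734179,  0.66186412]), 'shot': 1}
reader_grip 0.79 283 269 [ 0.441 -0.069  0.035] 1642 ((279.0, 281.5), (77.0, 30.0), 90.0)
reader_grip 0.28 272 302 [ 0.361 -0.054  0.035] 1515 ((279.8107604980469, 288.9046630859375), (71.79536437988281, 42.30986022949219), 86.98721313476562)
mat 0.91 270 300 [ 0.388 -0.048  0.003] 1624 ((279.6319580078125, 288.785888671875), (72.29469299316406, 44.14619827270508), 89.02897644042969)
box_label 0.72 402 232 [ 0.564 -0.316  0.034] 2548 ((401.7115478515625, 233.44232177734375), (82.3687744140625, 32.75139617919922), 11.309932708740234)
folder_label 0.85 410 288 [ 0.438 -0.325  0.005] 1641 ((408.5318298339844, 285.6083068847656), (63.85214614868164, 28.089231491088867), 2.045408248901367)
top {'vertical_fov': 49.5409615226582, 'cx': 281.84436582181775, 'cy': 209.7616260074414, 'rvec': array([ 2.22179727, -2.16604964,  0.03932013]), 'tvec': array([-0.06791127,  0.58741126,  1.03142399]), 'shot': 2}
reader_grip 0.8 180 120 [0.786 0.183 0.035] 1461 ((171.30001831054688, 121.90000915527344), (31.622774124145508, 75.26219940185547), 71.56504821777344)
mat 0.96 275 290 [ 0.405 -0.042  0.003] 1475 ((283.1498107910156, 281.9583435058594), (76.79107666015625, 37.37891387939453), 83.21102905273438)
box_label 0.71 396 273 [ 0.453 -0.312  0.034] 1569 ((397.0, 274.0), (30.0, 52.0), 90.0)
box_label 0.65 397 219 [ 0.574 -0.313  0.034] 2377 ((396.92352294921875, 217.09410095214844), (78.63729095458984, 31.23798942565918), 12.52880859375)
folder_label 0.73 397 271 [ 0.456 -0.321  0.005] 1548 ((397.0, 274.0), (30.0, 52.0), 90.0)
```

View pics/t.png

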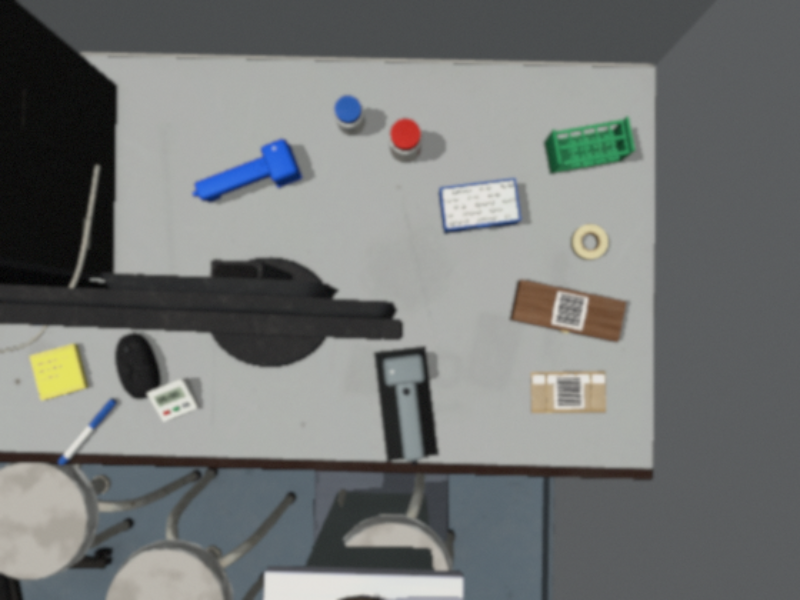

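View pics/s.png

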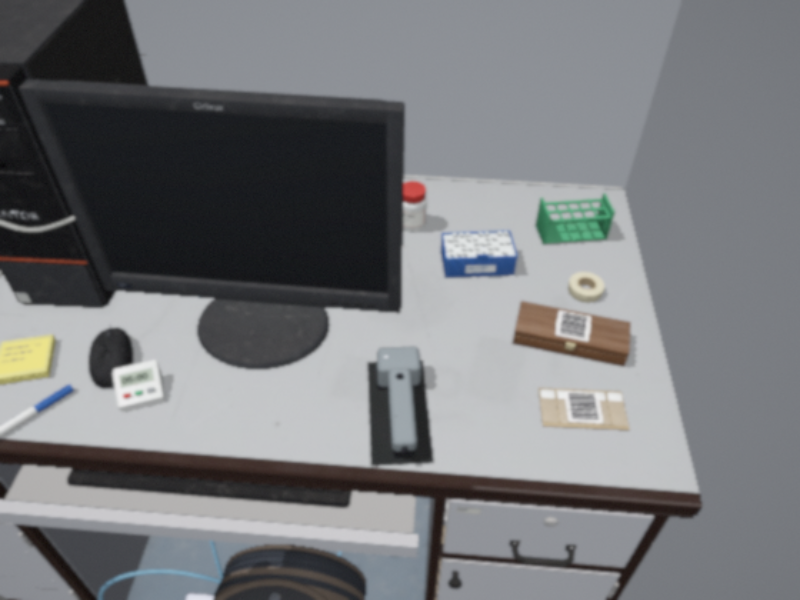

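The top picture shows the grey reader on the black mat at (405,400) of the 800-px view and a blue look-alike at (250,170). The brown slide box with its label is at (570,310), and the card tray with its label is at (568,392). The monitor's right edge is at (400,330), ahead and to the left of the reader. The target is the grey reader, because it is the one on the mat. The label to read is the one on the thick brown box with a clasp, not the one on the flat card.

```bash
python3 - <<'E'
from h import *
np.set_printoptions(suppress=True)
T=pickle.load(open('pics/top0.pkl','rb'));S=pickle.load(open('pics/side0.pkl','rb'))
K,R,t=cam(T);print('topcam',(-R.T@t).round(3)); Ks,Rs,ts=cam(S);print('sidecam',(-Rs.T@ts).round(3))
def rectify(p,x0,x1,y0,y1,z,s=2000): # image: rows = x down from x1, cols = y from y1
    K,R,t=cam(p); w=np.array([[x1,y1,z],[x1,y0,z],[x0,y0,z],[x0,y1,z]],float)
    px,_=cv2.projectPoints(w,R,t,K,None); W=int((y1-y0)*s);H=int((x1-x0)*s)
    M=cv2.getPerspectiveTransform(px[:,0].astype(np.float32),np.float32([[0,0],[W,0],[W,H],[0,H]]))
    return cv2.warpPerspective(p['color'],M,(W,H),flags=cv2.INTER_CUBIC)
def comp(mask,x1,y1,s=2000):
    n,l,st,c=cv2.connectedComponentsWithStats(mask.astype('uint8'))
    i=1+st[1:,4].argmax(); q=np.argwhere(l==i)[:,::-1].astype(np.float32); r=cv2.minAreaRect(q)
    b=cv2.boxPoints(r); pts=np.c_[x1-b[:,1]/s,y1-b[:,0]/s]
    print((x1-r[0][1]/s,y1-r[0][0]/s),np.array(r[1])/s, 'edge angs',[round(float(np.degrees(np.arctan2(*(pts[k+1]-pts[k])[::-1]))),1) for k in(0,1)])
for nm,p in(('top',T),('side',S)):
    im=[]
    a=rectify(p,.50,.66,-.44,-.20,.034).astype(int); h=cv2.cvtColor(a.astype('uint8'),cv2.COLOR_RGB2HSV)
    print(nm,'box brown');m=(h[...,1]>70); m=cv2.morphologyEx(m.astype('uint8'),5*0+3,np.ones((61,61)));comp(m,.66,-.20)
    # label inside: low saturation within box
    a2=rectify(p,.48,.66,-.44,-.20,.034)
    print('label');w=(a.min(2)>120)&(h[...,1]<60);yy,xx=np.mgrid[:w.shape[0],:w.shape[1]];w&=(abs(xx-230)<90)&(abs(yy-170)<90)
    w=cv2.morphologyEx(w.astype('uint8'),3,np.ones((25,25)));comp(w,.66,-.20)
    b=rectify(p,.29,.55,-.17,.07,.003); g=b.max(2)<50
    print('mat');comp(cv2.morphologyEx(g.astype('uint8'),2,np.ones((5,5))),.55,.07)
    c=rectify(p,.29,.55,-.17,.07,.047)
    cv2.imwrite(f'pics/r_{nm}.png',np.hstack([cv2.resize(x,(400,400))[:,:,::-1] for x in(a2,c)]))
# triangulate monitor screen lower right corner & upper right
s=.7
for u,v,u2,v2 in((402,330,400,308),(395,305,404,103)):
    X=cv2.triangulatePoints(K@np.c_[R,t],Ks@np.c_[Rs,ts],np.float32([[u*s],[v*s]]),np.float32([[u2*s],[v2*s]]));print('mon',(X[:3]/X[3]).ravel().round(3))
for n,p,pts in(('top',T,((280,341),(270,366),(0,325),(200,303))),):
    for u,v in pts: print(ray(p,u*s,v*s,0).round(3))
E
python3 -c "
import cv2,numpy as np
a=np.vstack([cv2.imread(f'pics/r_{n}.png') for n in('top','side')]);cv2.imwrite('pics/r.png',cv2.resize(a,(600,600)))"
```

```text
topcam [ 0.542 -0.063  1.056]
sidecam [-0.133 -0.106  0.787]
top box brown
(0.5776007385253906, -0.3128947143554688) [0.17090807 0.06581773] edge angs [-10.4, -100.4]
label
(0.5750000000000001, -0.315) [0.089 0.089] edge angs [-90.0, 180.0]
mat
(0.4230045776367188, -0.06248617553710936) [0.16937978 0.07766442] edge angs [-81.8, -171.8]
side box brown
(0.5545228118896485, -0.31054937744140626) [0.16433635 0.10062041] edge angs [-10.5, -100.5]
label
(0.57625, -0.315) [0.0865 0.089 ] edge angs [-90.0, 180.0]
mat
(0.29825000000000007, -0.04974999999999999) [0.0155 0.2395] edge angs [-90.0, 180.0]
mon [ 0.54  -0.054  0.084]
mon [ 0.566 -0.052  0.396]
[0.517 0.145 0.   ]
[0.476 0.159 0.   ]
[0.532 0.603 0.   ]
[0.576 0.277 0.   ]
```

View pics/r.png

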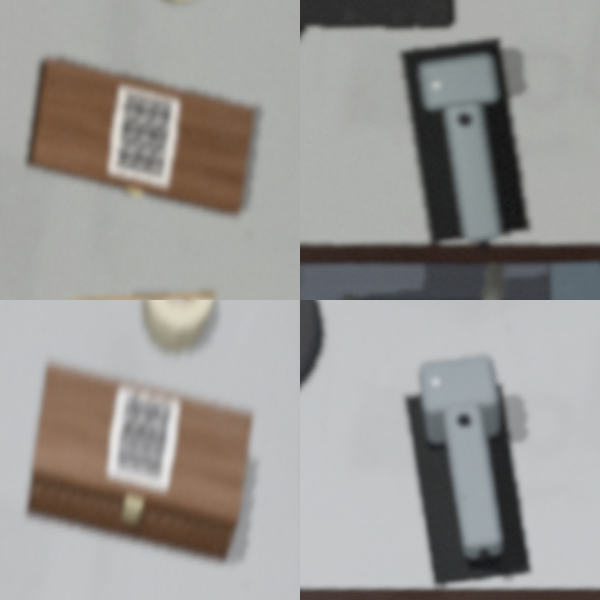

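The crops show the thick brown box with a clasp (label near (0.577,-0.315), length direction about -100.4°). The grey reader lies on its mat at about (0.424,-0.063), yaw about 7.5°. Sizes match the ones given.

```bash
cat >> h.py <<'E'
def plan(p,yaw,way):
    """way: (x,y,z,yaw) one per call; prints the last row's numbers"""
    p=np.array(p,float)
    for w in way:
        a=np.radians(yaw);c,s=np.cos(a),np.sin(a);d=np.array(w[:3])-p
        print(w,np.round(np.array([c*d[0]+s*d[1],s*d[0]-c*d[1],-d[2]])/.8,4),round(-(w[3]-yaw)/90,4),'mm/row',round(np.linalg.norm(d)*200,1))
        p=np.array(w[:3],float);yaw=w[3]
E
python3 - <<'E'
from h import *
plan([.1805,.650,.2912],-15.52,[(.265,.50,.27,-15.52),(.345,.35,.25,-15.52),(.385,.17,.23,-15.52),(.42,.0,.2,7.5),(.424,-.063,.16,7.5),(.424,-.063,.082,7.5)])
E
```

```text
(0.265, 0.5, 0.27, -15.52) [0.1519 0.1524 0.0265] -0.0 mm/row 34.7
(0.345, 0.35, 0.25, -15.52) [0.1465 0.1539 0.025 ] -0.0 mm/row 34.2
(0.385, 0.17, 0.23, -15.52) [0.1084 0.2034 0.025 ] -0.0 mm/row 37.1
(0.42, 0.0, 0.2, 7.5) [0.099  0.193  0.0375] -0.2558 mm/row 35.2
(0.424, -0.063, 0.16, 7.5) [-0.0053  0.0787  0.05  ] -0.0 mm/row 14.9
(0.424, -0.063, 0.082, 7.5) [0.     0.     0.0975] -0.0 mm/row 15.6
```

>>> send_rows:
  deltas:
    - [[0.03,0.03,0.005],0]
    - [[0.061,0.061,0.011],0]
    - [[0.091,0.091,0.016],0]
    - [[0.122,0.122,0.021],0]
    - [[0.152,0.152,0.027],0]
  gripper: 1

```text
clock: 0.92
tool_pos: [0.2658, 0.4992, 0.2706]
orientation: [-180.0, -0.0, -15.5]
force: [0.4, 0.5, 0.5]
opening: 0.0881
gripper_force: 0.0
```

>>> send_rows:
  deltas:
    - [[0.029,0.031,0.005],0]
    - [[0.059,0.062,0.01],0]
    - [[0.088,0.092,0.015],0]
    - [[0.117,0.123,0.02],0]
    - [[0.147,0.154,0.025],0]

```text
clock: 1.33
tool_pos: [0.346, 0.349, 0.2507]
orientation: [-180.0, -0.0, -15.5]
force: [0.5, -0.6, 0.1]
opening: 0.0877
gripper_force: 0.0
```

>>> send_rows:
  deltas:
    - [[0.022,0.041,0.005],0]
    - [[0.043,0.081,0.01],0]
    - [[0.065,0.122,0.015],0]
    - [[0.087,0.163,0.02],0]
    - [[0.108,0.203,0.025],0]

```text
clock: 1.75
tool_pos: [0.3854, 0.1692, 0.2308]
orientation: [-179.9, -0.0, -15.5]
force: [0.6, -0.1, 0.1]
opening: 0.0876
gripper_force: 0.0
```

>>> send_rows:
  deltas:
    - [[0.02,0.039,0.008],-0.051]
    - [[0.04,0.077,0.015],-0.102]
    - [[0.059,0.116,0.023],-0.154]
    - [[0.079,0.154,0.03],-0.205]
    - [[0.099,0.193,0.038],-0.256]

```text
clock: 2.17
tool_pos: [0.4206, -0.0006, 0.2005]
orientation: [-180.0, -0.1, 7.8]
force: [0.8, 0.6, 0.4]
opening: 0.0876
gripper_force: 0.0
```

>>> send_rows:
  deltas:
    - [[-0.001,0.02,0.012],0]
    - [[-0.003,0.04,0.025],0]
    - [[-0.004,0.06,0.038],0]
    - [[-0.005,0.079,0.05],0]
    - [[-0.005,0.079,0.05],0]

```text
clock: 2.58
tool_pos: [0.4237, -0.0641, 0.1587]
orientation: [180.0, 0.2, 7.4]
force: [-1.2, 0.7, -0.1]
opening: 0.0878
gripper_force: 0.0
```

```bash
python3 - <<'E'
from h import *
p=snap('side','s1');q=snap('top','t1')
cv2.imwrite('pics/c1.png',np.hstack([cv2.resize(x[150:360,190:400,::-1],(400,400)) for x in(p['color'],q['color'])]))
E
```

```text
(no output)
```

View pics/c1.png

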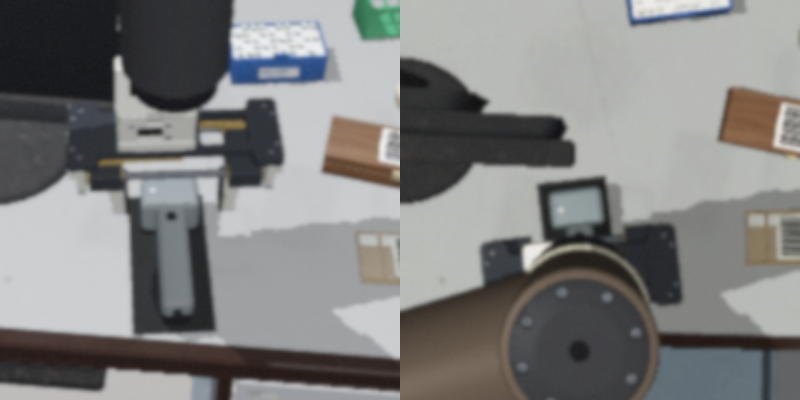

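The gripper straddles the grey grip: its centre is at (175,150) in the side crop, and the bar runs straight between the fingers. I'll descend and grip.

>>> send_rows:
  deltas:
    - [[0,0,0.025],0]
    - [[0,0,0.05],0]
    - [[0,0,0.075],0]
    - [[0,0,0.097],0]
    - [[0,0,0.097],0]

```text
clock: 3.1
tool_pos: [0.4236, -0.0618, 0.0807]
orientation: [180.0, 0.2, 7.6]
force: [0.3, -0.0, -0.4]
opening: 0.0878
gripper_force: 0.0
```

>>> send_rows:
  deltas:
    - [[0,0,0],0]
    - [[0,0,0],0]
    - [[0,0,0],0]
    - [[0,0,0],0]
    - [[0,0,0],0]
  gripper: 0

```text
clock: 3.52
tool_pos: [0.4252, -0.062, 0.0834]
orientation: [-180.0, -0.1, 7.5]
force: [-0.1, -0.2, -0.3]
opening: 0.06
gripper_force: 0.0
```

>>> send_rows:
  deltas:
    - [[0,0,0],0]
    - [[0,0,0],0]
    - [[0,0,0],0]
    - [[0,0,0],0]
    - [[0,0,0],0]

```text
clock: 3.93
tool_pos: [0.4247, -0.0623, 0.0826]
orientation: [180.0, 0.0, 7.5]
force: [-0.6, 0.0, 2.4]
opening: 0.0319
gripper_force: 30.0
```

>>> send_rows:
  deltas:
    - [[0,0,0],0]
    - [[0,0,-0.01],0]
    - [[0,0,-0.02],0]
    - [[0,0,-0.035],0]
    - [[0,0,-0.05],0]

```text
clock: 4.35
tool_pos: [0.4245, -0.0622, 0.1234]
orientation: [-180.0, 0.0, 7.5]
force: [-0.6, 0.5, -2.1]
opening: 0.0316
gripper_force: 30.0
```

The reader is gripped (opening 32 mm, 30 N).

```bash
python3 - <<'E'
from h import *
plan([.424,-.063,.122],7.5,[(.415,-.11,.19,-19.5),(.43,-.18,.22,-46.5),(.50,-.24,.22,-73.5),(.587,-.261,.2,-100.4),(.587,-.261,.177,-100.4)])
E
```

```text
(0.415, -0.11, 0.19, -19.5) [-0.0188  0.0568 -0.085 ] 0.3 mm/row 16.6
(0.43, -0.18, 0.22, -46.5) [ 0.0469  0.0762 -0.0375] 0.3 mm/row 15.5
(0.5, -0.24, 0.22, -73.5) [ 0.1146 -0.0118 -0.    ] 0.3 mm/row 18.4
(0.587, -0.261, 0.2, -100.4) [ 0.0561 -0.0968  0.025 ] 0.2989 mm/row 18.3
(0.587, -0.261, 0.177, -100.4) [-0.      0.      0.0288] -0.0 mm/row 4.6
```

>>> send_rows:
  deltas:
    - [[-0.004,0.011,-0.017],0.06]
    - [[-0.008,0.023,-0.034],0.12]
    - [[-0.011,0.034,-0.051],0.18]
    - [[-0.015,0.045,-0.068],0.24]
    - [[-0.019,0.057,-0.085],0.3]

```text
clock: 4.77
tool_pos: [0.4152, -0.1097, 0.192]
orientation: [-180.0, -0.0, -19.7]
force: [0.6, -0.5, -1.8]
opening: 0.0323
gripper_force: 30.0
```

>>> send_rows:
  deltas:
    - [[0.009,0.015,-0.008],0.06]
    - [[0.019,0.03,-0.015],0.12]
    - [[0.028,0.046,-0.023],0.18]
    - [[0.038,0.061,-0.03],0.24]
    - [[0.047,0.076,-0.038],0.3]

```text
clock: 5.18
tool_pos: [0.4306, -0.1799, 0.222]
orientation: [-180.0, -0.0, -46.8]
force: [-0.6, 0.2, -1.6]
opening: 0.0315
gripper_force: 30.0
```

>>> send_rows:
  deltas:
    - [[0.023,-0.002,0],0.06]
    - [[0.046,-0.005,0],0.12]
    - [[0.069,-0.007,0],0.18]
    - [[0.092,-0.01,0],0.24]
    - [[0.115,-0.012,0],0.3]

```text
clock: 5.6
tool_pos: [0.5015, -0.2399, 0.2217]
orientation: [-180.0, 0.0, -73.8]
force: [-0.2, 0.6, -1.1]
opening: 0.0317
gripper_force: 30.0
```

>>> send_rows:
  deltas:
    - [[0.011,-0.019,0.005],0.06]
    - [[0.022,-0.039,0.01],0.12]
    - [[0.034,-0.058,0.015],0.18]
    - [[0.045,-0.077,0.02],0.24]
    - [[0.056,-0.097,0.025],0.299]

```text
clock: 6.02
tool_pos: [0.5887, -0.2604, 0.2014]
orientation: [180.0, 0.0, -100.7]
force: [-0.8, 0.1, -0.9]
opening: 0.0319
gripper_force: 30.0
```

>>> send_rows:
  deltas:
    - [[0,0,0.007],0]
    - [[0,0,0.014],0]
    - [[0,0,0.021],0]
    - [[0,0,0.029],0]
    - [[0,0,0.029],0]

```text
clock: 6.43
tool_pos: [0.5869, -0.2599, 0.1765]
orientation: [179.9, 0.0, -100.4]
force: [-0.3, -0.6, -1.7]
opening: 0.0318
gripper_force: 30.0
```

```bash
python3 - <<'E'
from h import *
p=snap('side','s2');q=snap('top','t2')
cv2.imwrite('pics/c2.png',np.hstack([cv2.resize(x[130:330,300:500,::-1],(400,400)) for x in(p['color'],q['color'])]))
o=ctrl.get_obs();print(o['tool_pos'],o['orientation'],o['opening'])
K,R,t=cam(p)
# predicted grip-frame points: head top front corners and heel end in the side picture crop
a=np.radians(o['orientation'][2]);c,s=np.cos(a),np.sin(a);g=np.array(o['tool_pos'])-[0,0,.047]
for l in((.076,.031,.016),(.076,-.031,.016),(.032,.031,.016),(.055,0,-.032)):
    w=g+[c*l[0]-s*l[1],s*l[0]+c*l[1],l[2]]
    print(l,w.round(3),[((cv2.projectPoints(w[None],*cam(x)[1:],cam(x)[0],None)[0].ravel()-[300,130])*2).round() for x in(p,q)])
E
```

```text
[ 0.58773686 -0.26017306  0.17784156] [ 1.79976818e+02 -2.67095050e-03 -1.00360719e+02] 0.031452324601835974
(0.076, 0.031, 0.016) [ 0.605 -0.341  0.147] [array([246., 102.]), array([251., 145.])]
(0.076, -0.031, 0.016) [ 0.544 -0.329  0.147] [array([243., 143.]), array([239., 206.])]
(0.032, 0.031, 0.016) [ 0.612 -0.297  0.147] [array([203.,  94.]), array([208., 136.])]
(0.055, 0, -0.032) [ 0.578 -0.314  0.099] [array([214., 152.]), array([212., 173.])]
```

View pics/c2.png

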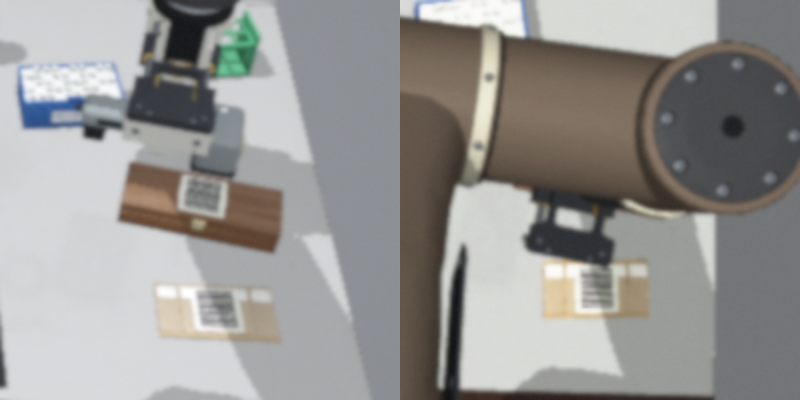

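The side picture shows the head's outer edge at (244,103)–(243,142), within about 3 px of where the known shape puts it. So the reader is level and its window is over the slide box's label. Now I hold it there for over two seconds.

>>> send_rows:
  deltas:
    - [[0,0,0],0]
    - [[0,0,0],0]
    - [[0,0,0],0]
    - [[0,0,0],0]
    - [[0,0,0],0]

```text
clock: 6.95
tool_pos: [0.5883, -0.2602, 0.178]
orientation: [-180.0, 0.0, -100.4]
force: [-1.1, 0.4, -1.9]
opening: 0.032
gripper_force: 30.0
```

>>> send_rows:
  deltas:
    - [[0,0,0],0]
    - [[0,0,0],0]
    - [[0,0,0],0]
    - [[0,0,0],0]
    - [[0,0,0],0]

```text
clock: 7.37
tool_pos: [0.5882, -0.2602, 0.1777]
orientation: [180.0, 0.0, -100.4]
force: [-0.9, -0.3, -1.7]
opening: 0.0317
gripper_force: 30.0
```

>>> send_rows:
  deltas:
    - [[0,0,0],0]
    - [[0,0,0],0]
    - [[0,0,0],0]
    - [[0,0,0],0]
    - [[0,0,0],0]

```text
clock: 7.78
tool_pos: [0.5882, -0.2603, 0.1778]
orientation: [180.0, -0.0, -100.4]
force: [-0.3, -0.6, -0.8]
opening: 0.0317
gripper_force: 30.0
```

>>> send_rows:
  deltas:
    - [[0,0,0],0]
    - [[0,0,0],0]
    - [[0,0,0],0]
    - [[0,0,0],0]
    - [[0,0,0],0]

```text
clock: 8.2
tool_pos: [0.5882, -0.2602, 0.1777]
orientation: [180.0, -0.0, -100.4]
force: [0.3, 0.2, -1.8]
opening: 0.0318
gripper_force: 30.0
```

>>> send_rows:
  deltas:
    - [[0,0,0],0]
    - [[0,0,0],0]
    - [[0,0,0],0]
    - [[0,0,0],0]
    - [[0,0,0],0]

```text
clock: 8.62
tool_pos: [0.5882, -0.2603, 0.1778]
orientation: [180.0, 0.0, -100.4]
force: [-0.3, -0.2, -2.3]
opening: 0.0317
gripper_force: 30.0
```

>>> send_rows:
  deltas:
    - [[0,0,0],0]
    - [[0,0,0],0]
    - [[0,0,0],0]
    - [[0,0,0],0]
    - [[0,0,0],0]

```text
clock: 9.03
tool_pos: [0.5882, -0.2603, 0.1778]
orientation: [-180.0, 0.0, -100.4]
force: [0.8, -0.5, -1.7]
opening: 0.0319
gripper_force: 30.0
```

```bash
python3 - <<'E'
from h import *
o=ctrl.get_obs();print(o['clock'],o['tool_pos'],o['orientation'])
plan([.587,-.261,.177],-100.4,[(.587,-.261,.2,-100.4),(.50,-.24,.22,-73.5),(.43,-.18,.22,-46.5),(.415,-.11,.19,-19.5),(.424,-.063,.122,7.5),(.424,-.063,.0825,7.5)])
E
```

```text
9.0333 [ 0.5882422  -0.2602517   0.17778044] [-1.79998684e+02  9.82630627e-05 -1.00386492e+02]
(0.587, -0.261, 0.2, -100.4) [-0.      0.     -0.0288] -0.0 mm/row 4.6
(0.5, -0.24, 0.22, -73.5) [-0.0062  0.1117 -0.025 ] -0.2989 mm/row 18.3
(0.43, -0.18, 0.22, -46.5) [-0.0968  0.0626 -0.    ] -0.3 mm/row 18.4
(0.415, -0.11, 0.19, -19.5) [-0.0764 -0.0466  0.0375] -0.3 mm/row 15.5
(0.424, -0.063, 0.122, 7.5) [-0.009  -0.0591  0.085 ] -0.3 mm/row 16.6
(0.424, -0.063, 0.0825, 7.5) [0.     0.     0.0494] -0.0 mm/row 7.9
```

>>> send_rows:
  deltas:
    - [[0,0,-0.006],0]
    - [[0,0,-0.012],0]
    - [[0,0,-0.017],0]
    - [[0,0,-0.023],0]
    - [[0,0,-0.029],0]

```text
clock: 9.45
tool_pos: [0.5883, -0.2603, 0.2017]
orientation: [-180.0, 0.0, -100.4]
force: [-0.2, -0.0, -2.2]
opening: 0.0318
gripper_force: 30.0
```

>>> send_rows:
  deltas:
    - [[-0.001,0.022,-0.005],-0.06]
    - [[-0.002,0.045,-0.01],-0.12]
    - [[-0.004,0.067,-0.015],-0.18]
    - [[-0.005,0.089,-0.02],-0.24]
    - [[-0.006,0.112,-0.025],-0.299]

```text
clock: 9.87
tool_pos: [0.5003, -0.2392, 0.2216]
orientation: [-180.0, -0.0, -73.2]
force: [-0.3, 0.0, -1.3]
opening: 0.0316
gripper_force: 30.0
```

>>> send_rows:
  deltas:
    - [[-0.019,0.013,0],-0.06]
    - [[-0.039,0.025,0],-0.12]
    - [[-0.058,0.038,0],-0.18]
    - [[-0.077,0.05,0],-0.24]
    - [[-0.097,0.063,0],-0.3]

```text
clock: 10.28
tool_pos: [0.43, -0.179, 0.2215]
orientation: [-180.0, -0.0, -46.2]
force: [-0.4, 0.1, -0.7]
opening: 0.0314
gripper_force: 30.0
```

>>> send_rows:
  deltas:
    - [[-0.015,-0.009,0.008],-0.06]
    - [[-0.031,-0.019,0.015],-0.12]
    - [[-0.046,-0.028,0.022],-0.18]
    - [[-0.061,-0.037,0.03],-0.24]
    - [[-0.076,-0.047,0.038],-0.3]

```text
clock: 10.7
tool_pos: [0.4159, -0.1087, 0.191]
orientation: [-180.0, -0.1, -19.2]
force: [-0.3, -0.7, -1.2]
opening: 0.0318
gripper_force: 30.0
```

>>> send_rows:
  deltas:
    - [[-0.002,-0.012,0.017],-0.06]
    - [[-0.004,-0.024,0.034],-0.12]
    - [[-0.005,-0.035,0.051],-0.18]
    - [[-0.007,-0.047,0.068],-0.24]
    - [[-0.009,-0.059,0.085],-0.3]

```text
clock: 11.12
tool_pos: [0.4254, -0.0619, 0.1227]
orientation: [-180.0, -0.1, 7.8]
force: [0.5, 0.0, -1.0]
opening: 0.0316
gripper_force: 30.0
```

>>> send_rows:
  deltas:
    - [[0,0,0],0]
    - [[0,0,0],0]
    - [[0,0,0],0]
    - [[0,0,0],0]
    - [[0,0,0],0]

```text
clock: 11.53
tool_pos: [0.4253, -0.0627, 0.1233]
orientation: [-180.0, -0.1, 7.4]
force: [0.2, -0.0, -2.5]
opening: 0.0319
gripper_force: 30.0
```

>>> send_rows:
  deltas:
    - [[0,0,0.012],0]
    - [[0,0,0.025],0]
    - [[0,0,0.037],0]
    - [[0,0,0.046],0]
    - [[0,0,0.05],0]

```text
clock: 11.95
tool_pos: [0.4248, -0.0627, 0.0823]
orientation: [180.0, 0.0, 7.5]
force: [-13.7, 4.7, 45.2]
opening: 0.0319
gripper_force: 30.0
```

>>> send_rows:
  deltas:
    - [[0,0,0],0]
    - [[0,0,0],0]
    - [[0,0,0],0]
    - [[0,0,0],0]
    - [[0,0,0],0]

```text
clock: 12.37
tool_pos: [0.4251, -0.0624, 0.0828]
orientation: [-180.0, -0.0, 7.5]
force: [-0.2, -0.4, -1.3]
opening: 0.0316
gripper_force: 30.0
```

>>> send_rows:
  deltas:
    - [[0,0,0],0]
    - [[0,0,0],0]
    - [[0,0,0],0]
    - [[0,0,0],0]
    - [[0,0,0],0]
  gripper: 1

```text
clock: 12.78
tool_pos: [0.425, -0.0624, 0.0826]
orientation: [-180.0, -0.0, 7.5]
force: [0.2, 0.4, -0.5]
opening: 0.0596
gripper_force: 0.0
```

>>> send_rows:
  deltas:
    - [[0,0,0],0]
    - [[0,0,0],0]
    - [[0,0,0],0]
    - [[0,0,0],0]
    - [[0,0,0],0]

```text
clock: 13.2
tool_pos: [0.4249, -0.0624, 0.0826]
orientation: [180.0, 0.0, 7.5]
force: [-0.8, -0.3, 0.3]
opening: 0.0869
gripper_force: 0.0
```

>>> send_rows:
  deltas:
    - [[0,0,-0.03],0]
    - [[0,0,-0.06],0]
    - [[0,0,-0.09],0]
    - [[0,0,-0.12],0]
    - [[0,0,-0.15],0]

```text
clock: 13.62
tool_pos: [0.4246, -0.0625, 0.2038]
orientation: [180.0, 0.0, 7.5]
force: [0.3, -0.1, -0.7]
opening: 0.0874
gripper_force: 0.0
```

>>> send_rows:
  deltas:
    - [[0,0.04,0],0]
    - [[0,0.08,0],0]
    - [[0,0.12,0],0]
    - [[0,0.16,0],0]
    - [[0,0.2,0],0]

```text
clock: 14.03
tool_pos: [0.4458, -0.2225, 0.2027]
orientation: [180.0, -0.0, 7.5]
force: [0.9, 1.0, 0.1]
opening: 0.0877
gripper_force: 0.0
```

```bash
python3 - <<'E'
from h import *
p=snap('side','s3');q=snap('top','t3')
cv2.imwrite('pics/c3.png',np.hstack([cv2.resize(x[150:360,190:470,::-1],(400,300)) for x in(p['color'],q['color'])]))
E
```

```text
(no output)
```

View pics/c3.png

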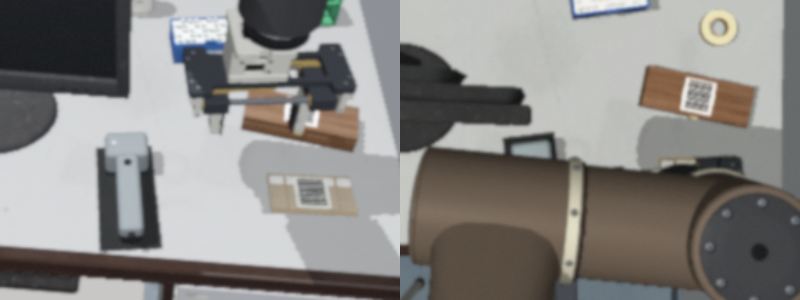

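The reader lies upright on its mat at (125,190) in the side crop, as it did at the start. The slide box and tray have not moved, and the arm is clear of everything.

```bash
python3 -c "
from plant import ctrl
print(ctrl.close_job())"
```

```text
the job is handed in; nothing more can be done
None
```

The reader was held level and still over the slide box's label for about 2.6 s, with its window about 6 cm above it, then laid back on its mat; the box and tray look unmoved in the last picture, and the job is handed in (no verdict was returned).

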